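# Find and reject the roller arm with the worn pivot

## Task

Three tape-guide roller arms stand in the rack, and one of them has a worn pivot with far more side play than the others. Feel all three, one after the other from left to right as the robot sees them: with the fingers open around the roller, press it gently to the left and then to the right until its play runs out on each side. Then lift the worn one out by its steel post and set it down gently (do not drop it), upright, inside the dark grey reject tray; leave the two sound ones in their nests and do not disturb anything else.

Things in the scene. Friction and masses are not known exactly. Their poses are not given: they have to be found in the camera images.
- rack: Dark steel plate fixed to the table, 160 x 350 x 8 mm (x -60 to +100, y -175 to +175), origin on the table under the middle nest; +x roughly away from the robot, +y to its left; yaw varies. Three nests in a row along y, 110 mm apart: grey walls 6 mm thick, 16 mm above the plate, 92 x 46 mm inside. In each stands one roller-arm unit; all look alike, which one is worn changes.
- nest_left (a point): Centre of the floor of the left (+y) nest, 8 mm above the table, rack's axes. Each unit (0.5 to 0.8 kg): aluminium block 90 (x) x 44 (y) x 28 mm high, 1 mm loose all round in its nest; at its middle, above this point, an upright steel post 24 mm in diameter, 28 to 72 mm above the nest floor (grip it between 42 and 72 mm; the arm turns around its foot).
- nest_mid (a point): Same point of the middle nest. Each unit's flat steel arm (12 mm wide, 29 to 37 mm above the nest floor) turns about the post's vertical axis and points along -x, towards the robot. At its end stands a rubber roller 22 mm in diameter, axis 75 mm from the post's axis, 38 to 70 mm above the nest floor. It turns with light friction (0.5 to 2 N at the roller).
- nest_right (a point): Same point of the right (-y) nest. Arms start within 1 mm of straight and stay where left (no spring). Sound pivot: the roller moves about 1 mm to either side, then stops hard, though the block may also shift and twist in its nest, up to 3 mm more at the roller either way. Worn pivot: the roller moves about 11 mm to either side. Press with 3 to 10 N; rollers bear 18 N at most.
- tray: Dark grey open plastic reject tray, fixed, empty: 240 (x) x 180 (y) mm outside, walls 5 mm thick and 45 mm high, floor 5 mm thick; origin under its centre, its yaw varies.
- spare_roller: Bystander: small bare steel roller standing on the rack behind the nests, 26 mm across, 36 mm tall; origin under its foot
- grease_jar: Bystander: small white jar with a black cap standing on the rack behind the nests, 34 mm across, 45 mm tall; origin under its foot

How it is judged:
By the outcome, as a careful person would: the job done as asked, in the order asked, and still so for the second after the job is handed in, with the robot touching nothing.
It also fails if it takes over 69 s, if anything falls off the work surface, if the arm or the gripper's body presses on something with over 40 N, if the wrist force passes 120 N, or if a joint passes its speed limit or range.

## Robot

A 7-joint arm with a two-finger parallel gripper is mounted at the origin on the work surface. World frame = base frame: x ahead of the robot, y to its left, z up, the work surface at z = 0. Lengths are in m, angles in rad, forces in N, time in s.
With the tool pointing down it reaches from about 0.4 to 0.85 m from the base axis. Payload 10.4 kg.
Tool frame: the origin (TCP) lies at the very end of the fingers, on their centre line; the grasp point (between the pads) lies 19 mm behind it; z points along the fingers, y is the line along which they close (so a half turn about z gives the same grasp; the last joint's range is limited). The gripper opens to 87 mm and grips with 3 to 60 N. Pads are 19 mm wide; open, the fingers measure 117 mm over their backs; the gripper's body (75 mm by 190 mm) begins 51 mm behind the grasp point.
Start: joints at [-1.33, 0.332, -0.065, 1.46, 0.022, 1.35, -0.088], TCP at [0.163, 0.603, 0.223] pointing down, gripper open.
Joint ranges: [-2.6, 2.6], [-0.5, 2.12], [-1.47, 1.34], [0.16, 2.42], [-1.27, 4.41], [0.06, 2.06], [-2.6, 2.6]. Speed limits (rad/s): [2.22, 2.22, 2.79, 2.79, 3.14, 3.14, 3.14].

## Interface

Orientations are given as [roll, pitch, yaw] about the fixed x, y, z axes, in that order (R = Rz(yaw) Ry(pitch) Rx(roll)).
In Python, from rig import bot gives the robot as it stands.
- The arm moves only by the shell command python3 -m handwheel 'ROWS' [OPENING] [FORCE]. ROWS is text: rows parted by semicolons, each of 4 numbers parted by spaces: the shift along the tool's x, y, z scaled (see below), then the turn about the tool's z scaled (see below). In form: dx dy dz roll; .... A call has 1 to 12 rows; each row is the pose to reach, as a shift and turn from the pose commanded when the call began, along the tool's axes at that moment; what a row does not reach only later rows make up. The controller multiplies each number of a shift by 20 cm and each number of a turn by pi/4 rad. A row lasts 1/10 s, in which the tool goes at most 50 mm and 8.59 degrees, less where a joint would pass 70% of its speed; a pose out of reach is approached as far as the arm can. A call with a number of a shift or a turn outside -1 to 1 is refused whole. A call with a gripper value outside its range is refused whole. OPENING is the closure in counts, from 0 (fully open) to 255 (shut), set as the call begins (- or left out, the last holds). The fingers move at their own pace and stop on an object; FORCE is the grip in N (left out, the last holds). Time passes only in rows, so rows that repeat a pose let the fingers close. It gives the time, the measured TCP pose, the force, the opening and the grip force at its end, in the units of the state.
- bot.get_state(): the state, without advancing time (a new reading comes with each control period).
- bot.read_camera(name): name is "scene" or "top"; returns (picture, depth): 384x512x3 uint8, blue, green, red; 384x512 float32, m along the optical axis (not along the pixel's ray), 0 where there is no reading.
- bot.calibration(name): a dict with "camera_matrix" (3x3 intrinsics, pixels), "extrinsics" (4x4, takes a point from world to camera coordinates). Camera axes: x right, y down, z forward; pixel columns grow to the right and rows downward; lengths in m; the calibration is good to about 2 mm. A picture is of the moment at which its call begins. calibration takes no time and is no camera call.
- bot.job_done(): hands the job in; it is judged then, once.
The state is a dict: "t": time; "joint_positions": joint angles; "qd": joint speeds; "joint_efforts": joint torques, N m; "tool_pos": TCP position; "eef_rot": TCP orientation; "ft_force": force on the tool from outside, world axes, zero at the start; "moment": the same for the moment, N m; "gripper_width": finger opening in m; "finger_force": force on a finger pad.
Only numpy, scipy, OpenCV 4.12 (cv2) and the standard library are available. Lean on these libraries where they do the work, as an engineer would, in place of code of your own. Each camera call takes 0.05 s, during which the arm holds its last target. There are 200 camera calls.

## Working session

There is one attempt and no reset: what is moved stays moved. The work goes in short steps, Python scripts to look and compute and a shell command to move; the robot and the scene stay as the last step left them, time stands still between calls to the robot, and variables do not carry over. Pictures are saved under pics/ and viewed, at most 10 in all, crops included, and the job is handed in when it is done.

```bash
ls; mkdir -p pics
cat > h.py <<'E'
import numpy as np, cv2
from rig import bot
def snap(n,f):
    im,d=bot.read_camera(n); cv2.imwrite(f'pics/{f}.png',im); np.save(f'pics/{f}.npy',d); return im,d
def cal(n):
    c=bot.calibration(n); return np.array(c["camera_matrix"]),np.array(c["extrinsics"])
def ray(n,u,v,z):
    K,E=cal(n); R,t=E[:3,:3],E[:3,3]; o=-R.T@t; d=R.T@np.linalg.inv(K)@np.array([u,v,1.]); return o+d*(z-o[2])/d[2]
def cloud(n,d):
    K,E=cal(n); R,t=E[:3,:3],E[:3,3]; v,u=np.mgrid[:d.shape[0],:d.shape[1]]
    p=np.stack([u,v,np.ones_like(u)],-1)@np.linalg.inv(K).T*d[...,None]; return (p-t)@R
E
python3 - <<'E'
from h import *
np.set_printoptions(precision=4,suppress=True)
s=bot.get_state(); print(s)
for n in("scene","top"):
    snap(n,n+"0"); K,E=cal(n); print(n,K[0,0],-E[:3,:3].T@E[:3,3])
E
```

```text
pics
{'t': 0.0, 'joint_positions': array([-1.3296,  0.3328, -0.0647,  1.4609,  0.0216,  1.3499, -0.0885]), 'qd': array([ 0.0023, -0.0012,  0.0014,  0.0001, -0.001 ,  0.0001, -0.0016]), 'joint_efforts': array([ -0.001 , -62.3243,   0.0241, -38.9913,  -0.0613,   0.0396,
         0.0002]), 'tool_pos': array([0.1629, 0.603 , 0.2218]), 'eef_rot': array([-3.1403,  0.0001,  2.8779]), 'ft_force': array([1.0237, 0.3134, 0.5367]), 'moment': array([-0.0101,  0.0279,  0.0441]), 'finger_force': 0.0, 'gripper_width': 0.08699634209295927}
scene 349.5945338875639 [1.1134 0.3553 0.4171]
top 409.0784500463145 [ 0.5511 -0.0232  0.7679]
```

View pics/top0.png

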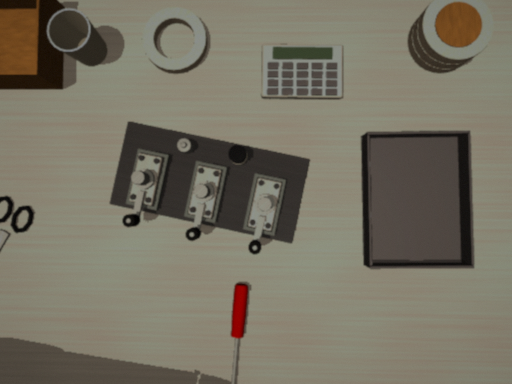

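View pics/scene0.png

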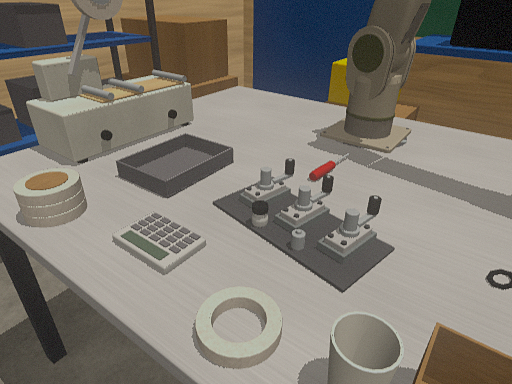

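The top view shows the rack with posts near (141,178), (203,190) and (265,203), and black rollers near (130,220), (193,234) and (255,247). The tray is centred near (418,200). The spare roller is at (184,145) and the jar at (238,154). Next I'll measure these from depth and by casting rays.

```bash
cat > m.py <<'E'
from h import *
np.set_printoptions(precision=4,suppress=True)
im=cv2.imread('pics/top0.png'); d=np.load('pics/top0.npy'); P=cloud("top",d)
print("table z",np.median(P[300:340,20:100,2]))
z=P[...,2]
roi=np.zeros(z.shape,bool); roi[110:265,100:320]=1
m=((z>0.066)&(z<0.1)&roi).astype(np.uint8)
n,l,s,c=cv2.connectedComponentsWithStats(m)
for i in range(1,n):
    if s[i,4]>15: print("high",c[i],s[i,2:],np.median(z[l==i]),ray("top",*c[i],np.median(z[l==i])), P[l==i].mean(0))
g=cv2.cvtColor(im,cv2.COLOR_BGR2GRAY)
# rack by height/colour
m=((g<75)&(z<0.03)&roi).astype(np.uint8); m=cv2.morphologyEx(m,cv2.MORPH_CLOSE,np.ones((25,25)))
cs=max(cv2.findContours(m,0,2)[0],key=cv2.contourArea); b=cv2.boxPoints(cv2.minAreaRect(cs)); print("rack",[ray("top",*p,0.008)[:2] for p in b])
# tray rim
m=((z>0.038)&(z<0.055)).astype(np.uint8); m[:,:345]=0; m[:115]=0; m[290:]=0
p=np.argwhere(m)[:,::-1].astype(np.float32); b=cv2.boxPoints(cv2.minAreaRect(p)); print("tray",len(p),[ray("top",*q,0.045)[:2] for q in b], np.median(z[170:230,395:440]))
# bystanders
m=((z>0.035)&(z<0.06)&roi).astype(np.uint8);m[165:]=0
n,l,s,c=cv2.connectedComponentsWithStats(m)
for i in range(1,n):
    if s[i,4]>20: print("by",c[i],np.median(z[l==i]),P[l==i].mean(0))
cv2.imwrite('pics/crop.png',cv2.resize(im[110:265,100:320],None,fx=3.5,fy=3.5,interpolation=cv2.INTER_CUBIC))
E
python3 m.py
```

```text
table z 0.00040800875345298426
high [138.0282 177.6893] [ 16  14 177] 0.08037568858152924 [0.595  0.189  0.0804] [0.5951 0.1893 0.0793]
high [200.4423 191.0192] [ 14  13 156] 0.08076004385517774 [0.5733 0.0822 0.0808] [0.5733 0.0823 0.0804]
high [263.6928 204.3137] [ 14  14 153] 0.08080811018722728 [ 0.5519 -0.0246  0.0808] [ 0.5519 -0.0247  0.0808]
high [128.8725 220.4765] [ 15  12 149] 0.07835271589821131 [0.5223 0.2038 0.0784] [0.5222 0.2041 0.0775]
high [191.5833 234.125 ] [ 14  13 144] 0.07879281150904974 [0.5005 0.0965 0.0788] [0.5004 0.0966 0.0781]
high [253.9559 247.4412] [ 13  14 136] 0.07878284342499603 [ 0.4794 -0.0089  0.0788] [ 0.4794 -0.0089  0.0784]
rack [array([0.5337, 0.2673]), array([0.7075, 0.2343]), array([ 0.6369, -0.1093]), array([ 0.4664, -0.0744])]
tray 1838 [array([ 0.681 , -0.2021]), array([ 0.6849, -0.3866]), array([ 0.4453, -0.3878]), array([ 0.4398, -0.2057])] 0.006064894641732429
by [183.2549 145.2353] 0.03889673818428944 [0.6567 0.1207 0.0396]
by [236.6169 154.0805] 0.05367802067530226 [0.6396 0.0236 0.0534]
by [148.0388 159.5825] 0.037176363383720094 [0.6306 0.1846 0.0377]
```

View pics/crop.png

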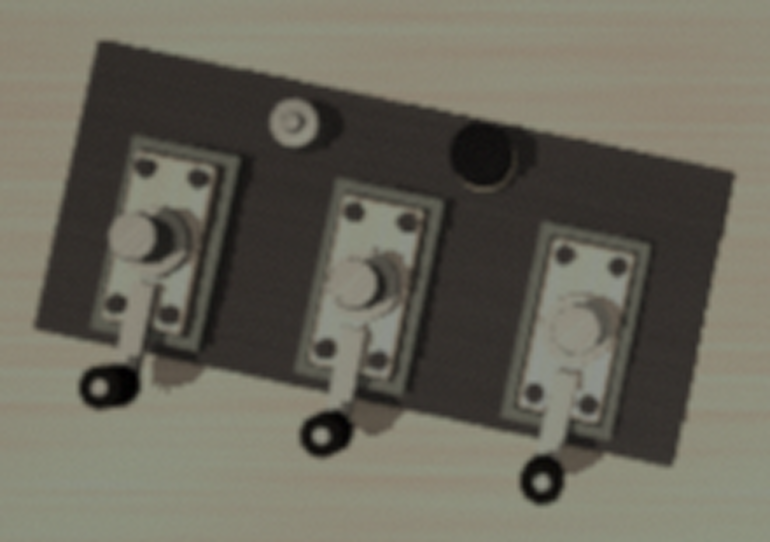

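```bash
cat > to.py <<'E'
import sys; from h import *; from scipy.spatial.transform import Rotation as R
s=bot.get_state(); x,y,z,yaw=map(float,sys.argv[1:5]); r=R.from_euler('xyz',s['eef_rot'])
d=r.inv().apply(np.array([x,y,z])-s['tool_pos'])/0.2
k=(r.inv()*R.from_euler('xyz',[np.pi,0,yaw])).as_rotvec()[2]/(np.pi/4)
print('units',np.round(d,4),'turn',round(k,4))
E
python3 to.py 0.5223 0.2038 0.15 2.9423
python3 -m handwheel '-0.15 -0.1 0 0; -0.35 -0.23 0 0; -0.55 -0.36 0 -0.02; -0.75 -0.49 0 -0.06; -0.75 -0.49 0 -0.08'
python3 to.py 0.5223 0.2038 0.15 2.9423
```

```text
units [-2.2554 -1.4582  0.3611] turn -0.0821
t: 0.6
tool_pos: [0.2881, 0.4644, 0.2227]
eef_rot: [-3.14, 0.002, 2.932]
ft_force: [-0.0, 0.6, 0.8]
gripper_width: 0.0868
finger_force: 0.0
units [-1.4156 -1.0308  0.3682] turn -0.0129
```

```bash
python3 -m handwheel '-0.2 -0.14 0 0; -0.4 -0.28 0 0; -0.6 -0.42 0 0; -0.8 -0.57 0 0; -0.8 -0.57 0 0;-0.8 -0.57 0 0' 108
python3 to.py 0.5223 0.2038 0.15 2.9423
```

```text
t: 1.2
tool_pos: [0.4167, 0.3253, 0.2224]
eef_rot: [-3.141, -0.0, 2.938]
ft_force: [-0.4, 0.6, 0.6]
gripper_width: 0.0523
finger_force: 0.0
units [-0.6398 -0.488   0.3617] turn -0.0055
```

```bash
python3 -m handwheel '-0.2 -0.14 0 0; -0.4 -0.28 0 0; -0.6 -0.45 0.1 0; -0.63 -0.48 0.3 0; -0.63 -0.48 0.36 -0.005;-0.63 -0.48 0.36 -0.005; -0.63 -0.48 0.36 -0.005; -0.63 -0.48 0.36 -0.005'
python3 to.py 0.5223 0.2038 0.052 2.9423; python3 -c "
from h import *
snap('top','top1');im,d=snap('scene','scene1');cv2.imwrite('pics/c1.png',cv2.resize(im[120:280,200:420],None,fx=3.5,fy=3.5))"
```

```text
t: 2.0
tool_pos: [0.5206, 0.209, 0.1522]
eef_rot: [3.139, 0.001, 2.947]
ft_force: [0.1, -0.5, 0.6]
gripper_width: 0.0499
finger_force: 0.0
units [-0.0125 -0.0247  0.5011] turn 0.0062
```

View pics/c1.png

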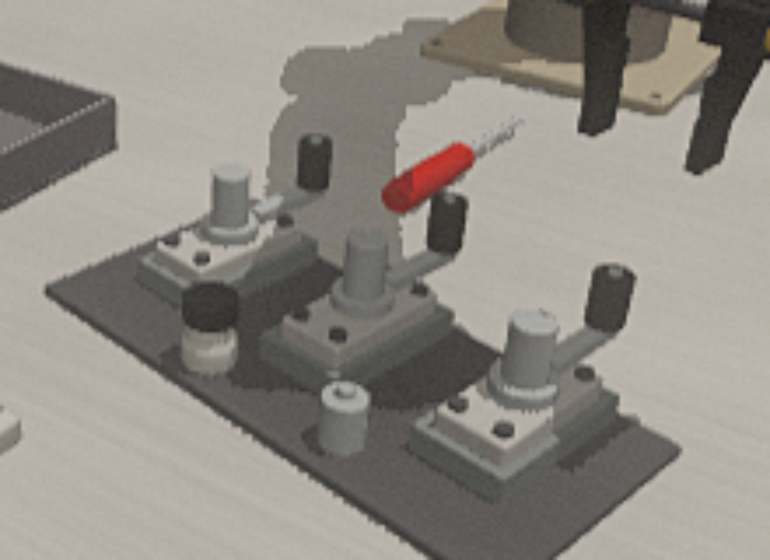

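The crop shows the open fingers (tips near (597,130) and (700,170)) straddling the space above the left unit's roller (610,295), as planned. I'll lower them around it.

```bash
python3 -m handwheel '-0.01 -0.025 0 0; -0.01 -0.025 0.1 0; -0.01 -0.025 0.25 0; -0.01 -0.025 0.4 0; -0.01 -0.025 0.49 0;-0.01 -0.025 0.49 0; -0.01 -0.025 0.49 0'
python3 to.py 0.5223 0.2038 0.052 2.9423; python3 -c "
from h import *
print(bot.get_state()['ft_force'])"
```

```text
t: 2.8
tool_pos: [0.5219, 0.2014, 0.0533]
eef_rot: [3.141, 0.0, 2.944]
ft_force: [-0.7, 0.2, 0.6]
gripper_width: 0.0502
finger_force: 0.0
units [0.0005 0.0121 0.0066] turn 0.0026
[-0.67659227  0.20836512  0.61203377]
```

```bash
cat > st.py <<'E'
from h import *
s=bot.get_state(); y=np.array([0.198,0.980,0]); x=np.array([.98,-.198,0]); o=np.array([0.5733,0.0822,0])
p=s['tool_pos']-o; print('rack x %.1f y %.1f z %.1f mm | Fx %.1f Fy %.1f Fz %.1f | w %.1f t %.2f'%(p@x*1e3,p@y*1e3,p[2]*1e3,s['ft_force']@x,s['ft_force']@y,s['ft_force'][2],s['gripper_width']*1e3,s['t']))
E
python3 st.py
python3 -m handwheel '0 0.025 0 0; 0 0.05 0 0; 0 0.07 0 0; 0 0.07 0 0' >/dev/null; python3 st.py
python3 -m handwheel '0 0.005 0 0; 0 0.0075 0 0; 0 0.0075 0 0' >/dev/null; python3 st.py
python3 -m handwheel '0 0.005 0 0; 0 0.0075 0 0; 0 0.0075 0 0' >/dev/null; python3 st.py
```

```text
rack x -73.9 y 106.6 z 53.3 mm | Fx -0.7 Fy 0.1 Fz 0.6 | w 50.2 t 2.80
rack x -74.5 y 121.9 z 53.0 mm | Fx 0.4 Fy 0.8 Fz 0.3 | w 49.6 t 3.20
rack x -74.4 y 122.1 z 52.5 mm | Fx 0.4 Fy 0.1 Fz 0.1 | w 50.1 t 3.50
rack x -74.4 y 123.8 z 52.5 mm | Fx -0.4 Fy 0.9 Fz -0.2 | w 50.2 t 3.80
```

```bash
python3 -m handwheel '0 0.005 0 0; 0 0.0075 0 0; 0 0.0075 0 0' >/dev/null; python3 st.py
python3 -m handwheel '0 0.005 0 0; 0 0.0075 0 0; 0 0.0075 0 0' >/dev/null; python3 st.py
```

```text
rack x -74.4 y 125.3 z 52.5 mm | Fx -0.1 Fy 0.7 Fz 0.0 | w 50.0 t 4.10
rack x -74.5 y 126.7 z 52.5 mm | Fx -0.7 Fy -0.6 Fz 0.0 | w 50.3 t 4.40
```

```bash
python3 -m handwheel '0 0.005 0 0; 0 0.0075 0 0; 0 0.0075 0 0' >/dev/null; python3 st.py
python3 -m handwheel '0 0.005 0 0; 0 0.0075 0 0; 0 0.0075 0 0' >/dev/null; python3 st.py
```

```text
rack x -74.5 y 128.1 z 52.5 mm | Fx -1.3 Fy -0.7 Fz 0.8 | w 50.1 t 4.70
rack x -74.5 y 129.0 z 52.4 mm | Fx -1.8 Fy -5.1 Fz 2.1 | w 50.4 t 5.00
```

```bash
python3 -m handwheel '0 0.002 0 0; 0 0.004 0 0; 0 0.004 0 0' >/dev/null; python3 st.py
```

```text
rack x -74.6 y 129.3 z 52.5 mm | Fx -1.9 Fy -6.2 Fz 4.0 | w 50.1 t 5.30
```

```bash
python3 -m handwheel '0 0.002 0 0; 0 0.005 0 0; 0 0.005 0 0' >/dev/null; python3 st.py
```

```text
rack x -74.6 y 129.8 z 52.4 mm | Fx -3.2 Fy -7.5 Fz 5.0 | w 50.2 t 5.60
```

```bash
python3 -m handwheel '0 -0.03 0 0; 0 -0.06 0 0; 0 -0.1 0 0; 0 -0.13 0 0; 0 -0.13 0 0; 0 -0.13 0 0' >/dev/null; python3 st.py
python3 -m handwheel '0 -0.005 0 0; 0 -0.01 0 0; 0 -0.01 0 0' >/dev/null; python3 st.py
python3 -m handwheel '0 -0.005 0 0; 0 -0.0075 0 0; 0 -0.0075 0 0' >/dev/null; python3 st.py
python3 -m handwheel '0 -0.005 0 0; 0 -0.0075 0 0; 0 -0.0075 0 0' >/dev/null; python3 st.py
```

```text
rack x -74.3 y 105.6 z 52.6 mm | Fx -0.8 Fy 0.4 Fz -0.3 | w 50.2 t 6.20
rack x -74.4 y 103.5 z 52.5 mm | Fx 0.4 Fy 0.1 Fz -0.3 | w 50.1 t 6.50
rack x -74.3 y 101.9 z 52.5 mm | Fx 0.3 Fy -0.4 Fz 0.4 | w 50.0 t 6.80
rack x -74.4 y 100.5 z 52.6 mm | Fx -0.8 Fy -0.1 Fz -0.1 | w 50.4 t 7.10
```

```bash
python3 -m handwheel '0 -0.005 0 0; 0 -0.0075 0 0; 0 -0.0075 0 0' >/dev/null; python3 st.py
python3 -m handwheel '0 -0.005 0 0; 0 -0.0075 0 0; 0 -0.0075 0 0' >/dev/null; python3 st.py
```

```text
rack x -74.4 y 99.0 z 52.5 mm | Fx -0.8 Fy 0.2 Fz 0.3 | w 50.0 t 7.40
rack x -74.5 y 97.6 z 52.5 mm | Fx -0.7 Fy 0.9 Fz 0.3 | w 49.9 t 7.70
```

```bash
python3 -m handwheel '0 -0.005 0 0; 0 -0.0075 0 0; 0 -0.0075 0 0' >/dev/null; python3 st.py
python3 -m handwheel '0 -0.005 0 0; 0 -0.0075 0 0; 0 -0.0075 0 0' >/dev/null; python3 st.py
```

```text
rack x -74.3 y 95.9 z 52.6 mm | Fx -0.4 Fy 1.1 Fz 0.0 | w 50.1 t 8.00
rack x -74.4 y 95.0 z 52.7 mm | Fx -0.9 Fy 3.3 Fz -0.7 | w 49.8 t 8.30
```

```bash
python3 -m handwheel '0 -0.003 0 0; 0 -0.006 0 0; 0 -0.006 0 0' >/dev/null; python3 st.py
```

```text
rack x -74.4 y 94.4 z 52.9 mm | Fx -2.4 Fy 5.9 Fz 0.4 | w 50.0 t 8.60
```

```bash
python3 -m handwheel '0 -0.003 0 0; 0 -0.006 0 0; 0 -0.006 0 0' >/dev/null; python3 st.py
```

```text
rack x -74.5 y 93.7 z 53.1 mm | Fx -2.4 Fy 6.3 Fz 3.0 | w 49.9 t 8.90
```

The left unit's total play is about 36 − 28 = 8 mm, so its pivot is sound and the block moved in its nest. Next is the middle unit.

```bash
python3 -m handwheel '0 0.03 0 0; 0 0.075 0 0; 0 0.075 0 0; 0 0.075 -0.1 0; 0 0.075 -0.22 0; 0 0.07 -0.23 0; 0 -0.05 -0.23 0; 0 -0.22 -0.23 0; 0 -0.4 -0.23 0; 0 -0.46 -0.23 0; 0 -0.46 -0.23 0;0 -0.46 -0.23 0' >/dev/null; python3 st.py; python3 to.py 0.5 0.096 0.053 2.9423
```

```text
rack x -74.2 y 1.1 z 98.4 mm | Fx 0.0 Fy 1.1 Fz 0.6 | w 50.1 t 10.10
units [ 0.0016 -0.0106  0.2269] turn 0.0036
```

```bash
python3 -m handwheel '0 -0.006 0.08 0; 0 -0.006 0.16 0; 0 -0.006 0.227 0; 0 -0.006 0.227 0; 0 -0.006 0.227 0' >/dev/null; python3 st.py
python3 -m handwheel '0 0.025 0 0; 0 0.05 0 0; 0 0.06 0 0; 0 0.06 0 0; 0 0.06 0 0' >/dev/null; python3 st.py
python3 -m handwheel '0 0.005 0 0; 0 0.0075 0 0; 0 0.0075 0 0' >/dev/null; python3 st.py
python3 -m handwheel '0 0.005 0 0; 0 0.0075 0 0; 0 0.0075 0 0' >/dev/null; python3 st.py
python3 -m handwheel '0 0.005 0 0; 0 0.0075 0 0; 0 0.0075 0 0' >/dev/null; python3 st.py
```

```text
rack x -74.2 y -0.5 z 53.1 mm | Fx 0.2 Fy -0.4 Fz 0.1 | w 50.4 t 10.60
rack x -74.1 y 11.0 z 53.3 mm | Fx 0.7 Fy 0.2 Fz 0.3 | w 50.4 t 11.10
rack x -74.1 y 12.4 z 53.1 mm | Fx -0.0 Fy 0.7 Fz 0.6 | w 50.2 t 11.40
rack x -74.2 y 14.0 z 53.1 mm | Fx -0.2 Fy -0.6 Fz -0.1 | w 50.0 t 11.70
rack x -74.2 y 15.4 z 53.1 mm | Fx 0.3 Fy 0.7 Fz -0.4 | w 50.0 t 12.00
```

```bash
python3 -m handwheel '0 0.005 0 0; 0 0.0075 0 0; 0 0.0075 0 0' >/dev/null; python3 st.py
python3 -m handwheel '0 0.005 0 0; 0 0.0075 0 0; 0 0.0075 0 0' >/dev/null; python3 st.py
```

```text
rack x -74.3 y 16.9 z 53.1 mm | Fx -0.9 Fy -1.1 Fz 1.1 | w 50.0 t 12.30
rack x -74.3 y 18.5 z 53.1 mm | Fx -1.5 Fy -0.0 Fz 0.9 | w 50.4 t 12.60
```

```bash
python3 -m handwheel '0 0.005 0 0; 0 0.0075 0 0; 0 0.0075 0 0' >/dev/null; python3 st.py
python3 -m handwheel '0 0.005 0 0; 0 0.0075 0 0; 0 0.0075 0 0' >/dev/null; python3 st.py
```

```text
rack x -74.2 y 19.2 z 53.1 mm | Fx -2.3 Fy -5.1 Fz 1.5 | w 50.2 t 12.90
rack x -74.3 y 19.9 z 53.1 mm | Fx -3.2 Fy -8.2 Fz 5.1 | w 50.0 t 13.20
```

```bash
python3 -m handwheel '0 -0.03 0 0; 0 -0.07 0 0; 0 -0.12 0 0; 0 -0.15 0 0; 0 -0.15 0 0; 0 -0.15 0 0' >/dev/null; python3 st.py
python3 -m handwheel '0 -0.005 0 0; 0 -0.0075 0 0; 0 -0.0075 0 0' >/dev/null; python3 st.py
python3 -m handwheel '0 -0.005 0 0; 0 -0.0075 0 0; 0 -0.0075 0 0' >/dev/null; python3 st.py
```

```text
rack x -74.0 y -8.5 z 53.2 mm | Fx 0.4 Fy -0.1 Fz 0.2 | w 50.3 t 13.80
rack x -74.1 y -10.0 z 53.1 mm | Fx -0.1 Fy 1.2 Fz 0.9 | w 50.3 t 14.10
rack x -74.2 y -11.4 z 53.1 mm | Fx -0.2 Fy 1.2 Fz 0.3 | w 50.1 t 14.40
```

```bash
python3 -m handwheel '0 -0.005 0 0; 0 -0.0075 0 0; 0 -0.0075 0 0' >/dev/null; python3 st.py
python3 -m handwheel '0 -0.005 0 0; 0 -0.0075 0 0; 0 -0.0075 0 0' >/dev/null; python3 st.py
```

```text
rack x -74.1 y -13.2 z 53.1 mm | Fx 0.0 Fy 0.4 Fz -0.8 | w 49.9 t 14.70
rack x -74.1 y -14.6 z 53.1 mm | Fx -0.8 Fy 0.9 Fz 1.1 | w 50.1 t 15.00
```

```bash
python3 -m handwheel '0 -0.005 0 0; 0 -0.0075 0 0; 0 -0.0075 0 0' >/dev/null; python3 st.py
python3 -m handwheel '0 -0.005 0 0; 0 -0.0075 0 0; 0 -0.0075 0 0' >/dev/null; python3 st.py
```

```text
rack x -74.1 y -15.3 z 53.3 mm | Fx -1.3 Fy 5.1 Fz 1.7 | w 50.3 t 15.30
rack x -74.2 y -16.1 z 53.5 mm | Fx -3.5 Fy 6.3 Fz 2.9 | w 50.2 t 15.60
```

The middle unit also has 8 mm of play, so it is sound. Now the right one.

```bash
python3 -m handwheel '0 0.03 0 0; 0 0.08 0 0; 0 0.08 0 0; 0 0.08 -0.1 0; 0 0.08 -0.22 0; 0 0.07 -0.23 0; 0 -0.05 -0.23 0; 0 -0.22 -0.23 0; 0 -0.4 -0.23 0; 0 -0.45 -0.23 0; 0 -0.45 -0.23 0;0 -0.45 -0.23 0' >/dev/null; python3 st.py; python3 to.py 0.4794 -0.0089 0.053 2.9423
python3 -m handwheel '0 -0.006 0 0; 0 -0.006 0 0; 0 -0.006 0 0' >/dev/null; python3 st.py
```

```text
rack x -73.9 y -106.6 z 98.9 mm | Fx -0.3 Fy 1.1 Fz -0.1 | w 50.0 t 16.80
units [ 2.000e-04 -6.600e-03  2.295e-01] turn 0.0037
rack x -74.0 y -108.1 z 99.0 mm | Fx -0.3 Fy -0.8 Fz 0.6 | w 50.1 t 17.10
```

```bash
python3 -m handwheel '0 0 0.08 0; 0 0 0.16 0; 0 0 0.23 0; 0 0 0.23 0; 0 0 0.23 0' >/dev/null; python3 st.py
python3 -m handwheel '0 0.025 0 0; 0 0.05 0 0; 0 0.065 0 0; 0 0.065 0 0; 0 0.065 0 0' >/dev/null; python3 st.py
python3 -m handwheel '0 0.005 0 0; 0 0.01 0 0; 0 0.01 0 0' >/dev/null; python3 st.py
python3 -m handwheel '0 0.005 0 0; 0 0.01 0 0; 0 0.01 0 0' >/dev/null; python3 st.py
```

```text
rack x -73.8 y -108.6 z 53.4 mm | Fx 0.4 Fy -1.0 Fz 0.4 | w 50.3 t 17.60
rack x -73.9 y -95.7 z 53.2 mm | Fx -0.5 Fy -0.6 Fz -0.3 | w 49.9 t 18.10
rack x -73.9 y -93.7 z 53.1 mm | Fx 0.3 Fy -0.2 Fz 0.1 | w 49.9 t 18.40
rack x -74.0 y -91.7 z 53.1 mm | Fx -0.7 Fy -0.1 Fz 0.1 | w 50.2 t 18.70
```

```bash
python3 -m handwheel '0 0.005 0 0; 0 0.0075 0 0; 0 0.0075 0 0' >/dev/null; python3 st.py
python3 -m handwheel '0 0.005 0 0; 0 0.0075 0 0; 0 0.0075 0 0' >/dev/null; python3 st.py
```

```text
rack x -73.9 y -90.2 z 53.1 mm | Fx 0.1 Fy -0.9 Fz -0.1 | w 50.2 t 19.00
rack x -73.9 y -88.6 z 53.1 mm | Fx -0.0 Fy 0.8 Fz -0.6 | w 49.8 t 19.30
```

```bash
python3 -m handwheel '0 0.005 0 0; 0 0.0075 0 0; 0 0.0075 0 0' >/dev/null; python3 st.py
```

```text
rack x -73.9 y -87.1 z 53.1 mm | Fx 0.7 Fy -0.9 Fz -0.1 | w 50.1 t 19.60
```

```bash
python3 -m handwheel '0 0.005 0 0; 0 0.0075 0 0; 0 0.0075 0 0' >/dev/null; python3 st.py
python3 -m handwheel '0 0.005 0 0; 0 0.0075 0 0; 0 0.0075 0 0' >/dev/null; python3 st.py
```

```text
rack x -73.9 y -85.6 z 53.2 mm | Fx -0.1 Fy 1.0 Fz -0.2 | w 50.2 t 19.90
rack x -73.9 y -84.1 z 53.2 mm | Fx 0.6 Fy -0.2 Fz -0.0 | w 50.1 t 20.20
```

```bash
python3 -m handwheel '0 0.005 0 0; 0 0.0075 0 0; 0 0.0075 0 0' >/dev/null; python3 st.py
```

```text
rack x -73.9 y -82.6 z 53.2 mm | Fx 0.1 Fy 0.0 Fz -0.5 | w 50.1 t 20.50
```

```bash
python3 -m handwheel '0 0.005 0 0; 0 0.0075 0 0; 0 0.0075 0 0' >/dev/null; python3 st.py
python3 -m handwheel '0 0.005 0 0; 0 0.0075 0 0; 0 0.0075 0 0' >/dev/null; python3 st.py
```

```text
rack x -74.0 y -81.3 z 53.1 mm | Fx -0.5 Fy -0.5 Fz 0.2 | w 50.3 t 20.80
rack x -74.0 y -80.4 z 53.1 mm | Fx -1.8 Fy -5.4 Fz 2.8 | w 50.9 t 21.10
```

```bash
python3 -m handwheel '0 0.005 0 0; 0 0.0075 0 0; 0 0.0075 0 0' >/dev/null; python3 st.py
```

```text
rack x -74.0 y -79.7 z 53.2 mm | Fx -1.1 Fy -8.6 Fz 5.7 | w 50.4 t 21.40
```

```bash
python3 -m handwheel '0 -0.03 0 0; 0 -0.07 0 0; 0 -0.12 0 0; 0 -0.15 0 0; 0 -0.165 0 0; 0 -0.18 0 0; 0 -0.195 0 0; 0 -0.21 0 0; 0 -0.225 0 0; 0 -0.24 0 0; 0 -0.24 0 0; 0 -0.24 0 0' >/dev/null; python3 st.py
python3 -m handwheel '0 -0.005 0 0; 0 -0.01 0 0; 0 -0.01 0 0' >/dev/null; python3 st.py
python3 -m handwheel '0 -0.005 0 0; 0 -0.01 0 0; 0 -0.01 0 0' >/dev/null; python3 st.py
```

```text
rack x -73.7 y -126.4 z 53.2 mm | Fx 0.7 Fy -0.4 Fz 0.7 | w 50.2 t 22.60
rack x -73.8 y -128.3 z 53.1 mm | Fx 0.4 Fy 0.3 Fz 0.0 | w 49.9 t 22.90
rack x -73.9 y -130.4 z 53.1 mm | Fx 0.3 Fy -0.3 Fz -0.6 | w 49.8 t 23.20
```

```bash
python3 -m handwheel '0 -0.005 0 0; 0 -0.0075 0 0; 0 -0.0075 0 0' >/dev/null; python3 st.py
python3 -m handwheel '0 -0.005 0 0; 0 -0.0075 0 0; 0 -0.0075 0 0' >/dev/null; python3 st.py
```

```text
rack x -73.8 y -131.8 z 53.1 mm | Fx 0.1 Fy -0.2 Fz -0.1 | w 50.2 t 23.50
rack x -73.9 y -133.3 z 53.1 mm | Fx -0.3 Fy 0.7 Fz -0.1 | w 50.1 t 23.80
```

```bash
python3 -m handwheel '0 -0.005 0 0; 0 -0.0075 0 0; 0 -0.0075 0 0' >/dev/null; python3 st.py
```

```text
rack x -73.8 y -134.8 z 53.1 mm | Fx -0.8 Fy 1.2 Fz 1.2 | w 50.2 t 24.10
```

```bash
python3 -m handwheel '0 -0.005 0 0; 0 -0.0075 0 0; 0 -0.0075 0 0' >/dev/null; python3 st.py
```

```text
rack x -73.8 y -135.5 z 53.3 mm | Fx -1.7 Fy 5.2 Fz 1.5 | w 50.3 t 24.40
```

```bash
python3 -m handwheel '0 -0.003 0 0; 0 -0.006 0 0; 0 -0.006 0 0' >/dev/null; python3 st.py
```

```text
rack x -73.9 y -136.3 z 53.4 mm | Fx -2.7 Fy 7.0 Fz 3.6 | w 50.4 t 24.70
```

The right unit's play is about 28.6 mm in total, so it is the worn one. I'll back off, rise and go over its post.

```bash
python3 -m handwheel '0 0.03 0 0; 0 0.075 0 0; 0 0.075 0 0; 0 0.075 -0.1 0; 0 0.075 -0.22 0; 0 0.1 -0.25 0; -0.1 0.147 -0.25 0; -0.25 0.147 -0.25 0; -0.37 0.147 -0.25 0; -0.37 0.147 -0.25 0; -0.37 0.147 -0.25 0' >/dev/null; python3 st.py; python3 to.py 0.5519 -0.0246 0.053 2.9423
python3 -c "
from h import *
im,d=snap('top','top2');im2,d=snap('scene','scene2');a=cv2.resize(im[110:270,150:350],(480,384));b=cv2.resize(im2[120:280,180:330],(300,384));cv2.imwrite('pics/c2.png',np.hstack([a,b]))"
```

```text
rack x -0.2 y -108.1 z 102.2 mm | Fx 0.3 Fy -0.4 Fz -0.4 | w 49.9 t 25.80
units [-0.0024 -0.0038  0.2461] turn 0.0026
```

View pics/c2.png

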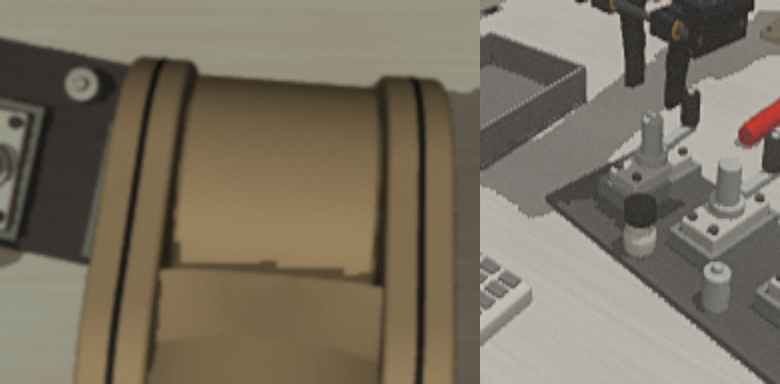

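The arm hides the top view. In the scene crop, the finger tips at (633,85) and (676,108) straddle the right post at (652,135). I'll descend and grip.

```bash
python3 -m handwheel '0 -0.003 0.08 0; 0 -0.003 0.16 0; 0 -0.003 0.24 0; 0 -0.003 0.245 0; 0 -0.003 0.245 0' >/dev/null; python3 st.py
python3 -m handwheel '0 0 0 0;0 0 0 0;0 0 0 0;0 0 0 0;0 0 0 0;0 0 0 0;0 0 0 0;0 0 0 0' 255 40; python3 st.py
```

```text
rack x -0.4 y -108.4 z 54.3 mm | Fx 0.5 Fy 0.1 Fz 0.3 | w 50.2 t 26.40
t: 27.2
tool_pos: [0.5521, -0.0239, 0.0544]
eef_rot: [3.141, 0.0, 2.945]
ft_force: [-0.8, 2.2, 4.1]
gripper_width: 0.0229
finger_force: 40.0
rack x 0.3 y -108.2 z 54.4 mm | Fx -1.2 Fy 2.0 Fz 4.1 | w 22.9 t 27.20
```

```bash
python3 -m handwheel '0 0 -0.01 0;0 0 -0.03 0;0 0 -0.05 0;0 0 -0.075 0;0 0 -0.1 0;0 0 -0.13 0;0 0 -0.16 0;0 0 -0.16 0' >/dev/null; python3 st.py
python3 -m handwheel '0 0 -0.05 0;0 0 -0.12 0;0 0 -0.2 0;0 0 -0.27 0;0 0 -0.3 0;0 0 -0.3 0' ; python3 st.py; python3 to.py 0.563 -0.295 0.15 3.1566
python3 -c "
from h import *
im2,d=snap('scene','scene3');cv2.imwrite('pics/c3.png',cv2.resize(im2[60:280,80:400],None,fx=2,fy=2))"
```

```text
rack x 0.8 y -108.5 z 87.3 mm | Fx 0.4 Fy 0.0 Fz -5.6 | w 23.0 t 28.00
t: 28.6
tool_pos: [0.5525, -0.0241, 0.1473]
eef_rot: [3.141, 0.002, 2.945]
ft_force: [0.6, 0.0, -7.4]
gripper_width: 0.0227
finger_force: 40.0
rack x 0.7 y -108.3 z 147.3 mm | Fx 0.6 Fy 0.1 Fz -7.4 | w 22.7 t 28.60
units [-0.3164 -1.3179 -0.0141] turn -0.2699
```

View pics/c3.png

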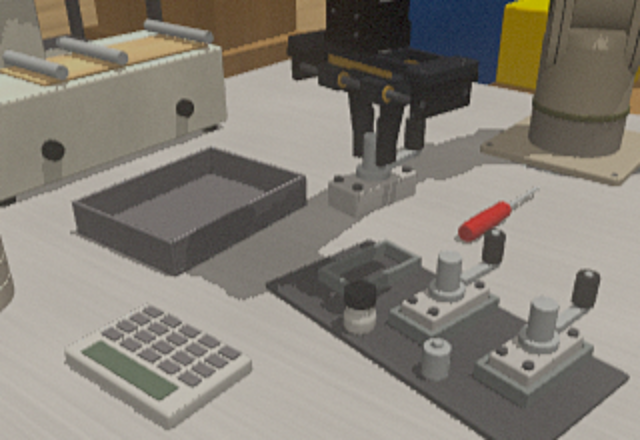

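The unit hangs level in the gripper at about (370,190), clear of the rack. The two sound units, the jar and the spare roller are undisturbed. The tray at (190,210) is empty. I'll carry the unit there.

```bash
python3 -m handwheel '0 -0.04 0 0; -0.03 -0.13 0 -0.03; -0.07 -0.25 0 -0.06; -0.11 -0.37 0 -0.1; -0.15 -0.5 0 -0.14; -0.19 -0.62 0 -0.18; -0.23 -0.74 0 -0.22; -0.27 -0.85 0 -0.25; -0.3 -0.95 0 -0.27; -0.3 -0.97 0 -0.27; -0.3 -0.97 0 -0.27' ; python3 to.py 0.578 -0.295 0.15 3.1566
```

```text
t: 29.75
tool_pos: [0.5717, -0.2274, 0.1453]
eef_rot: [-3.142, -0.002, -3.129]
ft_force: [0.5, -0.2, -5.9]
gripper_width: 0.0232
finger_force: 40.0
units [-0.027  -0.3384 -0.0238] turn -0.003
```

```bash
python3 -m handwheel '-0.01 -0.1 0 0; -0.02 -0.2 0 0; -0.027 -0.3 0 0; -0.027 -0.338 0 0; -0.027 -0.338 0.08 0; -0.027 -0.338 0.18 0; -0.027 -0.338 0.28 0; -0.027 -0.338 0.36 0; -0.027 -0.338 0.4 0; -0.027 -0.338 0.41 0;-0.027 -0.338 0.41 0' ; python3 to.py 0.578 -0.295 0.0514 3.1566
python3 -c "
from h import *
im2,d=snap('scene','scene4');cv2.imwrite('pics/c4.png',cv2.resize(im2[60:280,80:400],None,fx=2,fy=2))"
```

```text
t: 30.85
tool_pos: [0.5795, -0.2935, 0.0643]
eef_rot: [3.142, 0.0, -3.126]
ft_force: [-0.6, 0.2, -6.0]
gripper_width: 0.0231
finger_force: 40.0
units [ 0.0074 -0.0075  0.0644] turn 0.0003
```

View pics/c4.png

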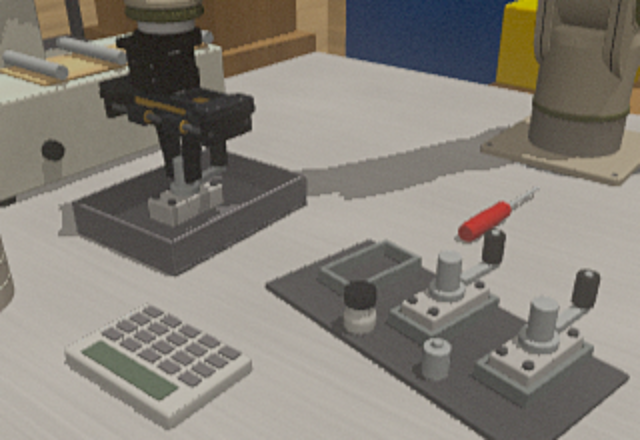

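The unit is inside the tray outline, with the block at about (185,200), clear of the walls and a few mm above the floor. I'll lower it slowly.

```bash
python3 -m handwheel '0 0 0.01 0; 0 0 0.02 0; 0 0 0.03 0; 0 0 0.04 0; 0 0 0.045 0; 0 0 0.045 0' >/dev/null; python3 st.py
python3 -m handwheel '0 0 0.005 0; 0 0 0.01 0; 0 0 0.01 0' >/dev/null; python3 st.py
```

```text
rack x 80.1 y -367.2 z 54.9 mm | Fx 0.3 Fy 0.8 Fz -6.5 | w 23.2 t 31.50
rack x 80.1 y -367.1 z 52.9 mm | Fx -0.2 Fy 1.0 Fz -6.2 | w 23.0 t 31.80
```

```bash
python3 -m handwheel '0 0 0.004 0; 0 0 0.008 0; 0 0 0.008 0' >/dev/null; python3 st.py
```

```text
rack x 80.4 y -367.2 z 51.6 mm | Fx 0.3 Fy -0.1 Fz -5.4 | w 23.0 t 32.10
```

```bash
python3 -m handwheel '0 0 0.004 0; 0 0 0.006 0; 0 0 0.006 0' >/dev/null; python3 st.py
```

```text
rack x 80.5 y -367.1 z 51.4 mm | Fx -4.0 Fy 2.1 Fz 5.9 | w 23.4 t 32.40
```

```bash
python3 -m handwheel '0 0 0.003 0; 0 0 0.005 0; 0 0 0.005 0' >/dev/null; python3 st.py
```

```text
rack x 80.5 y -367.2 z 51.4 mm | Fx -8.5 Fy 3.3 Fz 12.7 | w 23.2 t 32.70
```

The unit is standing on the tray floor. I'll ease the load, open the fingers and rise.

```bash
python3 -m handwheel '0 0 -0.003 0; 0 0 -0.007 0; 0 0 -0.007 0' >/dev/null; python3 st.py
python3 -m handwheel '0 0 -0.002 0; 0 0 -0.002 0; 0 0 -0.002 0; 0 0 -0.002 0;0 0 -0.002 0;0 0 -0.002 0' 120 >/dev/null; python3 st.py
python3 -m handwheel '0 0 -0.05 0; 0 0 -0.12 0; 0 0 -0.25 0; 0 0 -0.4 0;0 0 -0.6 0;0 0 -0.75 0; 0 0 -0.75 0'; python3 st.py
```

```text
rack x 80.5 y -367.1 z 51.4 mm | Fx -3.3 Fy 1.2 Fz 7.1 | w 23.5 t 33.00
rack x 80.2 y -367.2 z 51.0 mm | Fx -0.4 Fy -0.6 Fz -0.1 | w 45.7 t 33.60
t: 34.3
tool_pos: [0.5811, -0.2952, 0.2077]
eef_rot: [-3.138, 0.008, -3.127]
ft_force: [0.4, -0.3, 0.8]
gripper_width: 0.0464
finger_force: 0.0
rack x 82.3 y -368.3 z 207.7 mm | Fx 0.4 Fy -0.2 Fz 0.8 | w 46.4 t 34.30
```

```bash
python3 -m handwheel '0 0 0 0; 0 0 0 0; 0 0 0 0;0 0 0 0' >/dev/null
python3 -c "
from h import *
im2,d=snap('scene','scene5');cv2.imwrite('pics/c5.png',cv2.resize(im2[60:280,80:400],None,fx=2,fy=2))"; python3 st.py
```

```text
rack x 79.9 y -367.1 z 200.4 mm | Fx 0.6 Fy -0.1 Fz 0.1 | w 46.3 t 34.75
```

View pics/c5.png

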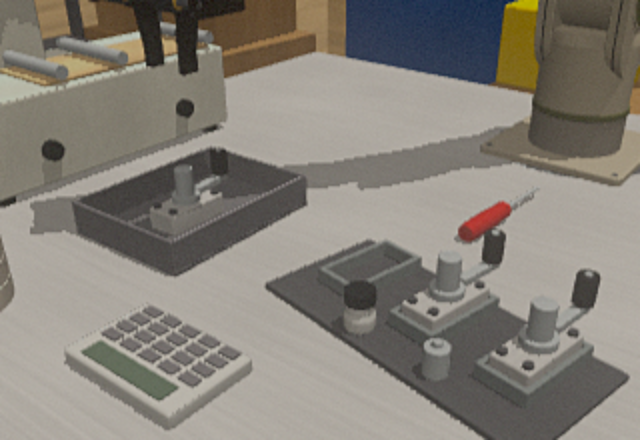

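The worn unit stands upright in the tray, post at (184,185) and roller at (218,162). The gripper is clear and both sound units are still in their nests.

```bash
python3 -c "
from rig import bot
print(bot.job_done())"
```

```text
the job is handed in; nothing more can be done
None
```

The right-hand unit was the worn one, with about 29 mm total play at the roller against 8 mm on the other two; it now stands upright in the reject tray, the two sound units are still in their nests, and the job was handed in at about 35 s.

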